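Catch the gauge-case cover and lower it shut

ROBOT

A 7-joint arm with a two-finger parallel gripper is mounted at the origin on the work surface. World frame = base frame: x ahead of the robot, y to its left, z up, the work surface at z = 0. Lengths are in m, angles in rad, forces in N, time in s.
With the tool pointing down it reaches from about 0.4 to 0.85 m from the base axis. Payload 10.4 kg.
Tool frame: the origin (TCP) lies midway between the tips of the shut fingers; the grasp point (between the pads) lies 19 mm behind it; z points along the fingers, y is the line along which they close (so a half turn about z gives the same grasp; the last joint's range is limited). The gripper opens to 87 mm and grips with 3 to 60 N. Pads are 19 mm wide; open, the fingers measure 117 mm over their backs; the gripper's body (75 mm by 190 mm) begins 51 mm behind the grasp point.
Start: joints at [-1.231, 0.332, -0.065, 1.46, 0.022, 1.35, -0.088], TCP at [0.222, 0.584, 0.223] pointing down, gripper open.
Joint ranges: [-2.6, 2.6], [-0.5, 2.12], [-1.47, 1.34], [0.16, 2.42], [-1.27, 4.41], [0.06, 2.06], [-2.6, 2.6]. Speed limits (rad/s): [2.22, 2.22, 2.79, 2.79, 3.14, 3.14, 3.14].

INTERFACE

Orientations are given as a unit quaternion [x, y, z, w].
In Python, from bench import sensors, eyes, order gives the robot as it stands.
- The arm moves only by the tool arm_command, never from a script. Its argument "steps" is a list of rows, each an object with "rot": the turn, a rotation vector about the world's x, y, z in degrees, a list of three; "slide": the shift along the world's x, y, z in m, a list of three; "grip": the opening, from 0 (shut) to 1 (fully open). A call has exactly 8 rows; each row shifts and turns the commanded pose from where the row before left it; what a row does not reach is not made up. A row lasts 1/8 s, in which the tool goes at most 62.5 mm and 10.7 degrees, less where a joint would pass 70% of its speed; a pose out of reach is approached as far as the arm can. A call with a gripper value outside its range is refused whole. The fingers move at their own pace and stop on an object; "newtons" is the grip in N (left out, the last holds). Time passes only in rows, so rows that do not move let the fingers close, or fill a call up. It gives the time, the measured TCP pose, the force, the opening and the grip force at its end, in the units of the state.
- sensors.read_state(): the state, without advancing time (a new reading comes with each control period).
- eyes.camera(name): name is "side" or "top"; returns a dict with "pixels" (400x640x3 uint8, red, green, blue), "intrinsics" (3x3 intrinsics, pixels), "pose" (4x4, takes a point from camera to world coordinates). Camera axes: x right, y down, z forward; pixel columns grow to the right and rows downward; lengths in m; the calibration is good to about 2 mm. A picture is of the moment at which its call begins. There is no depth.
- order.close_job(): hands the job in; it is judged then, once.
Trained networks look in a picture, given as the dict that the camera call returned (one of the last four; its "shot" number tells which), for a name from the list of things; names that differ only in an ending like _2 or _b are one class to them, and where a whole thing is asked for, a point or a joint stands for the part that bears it (a point fixed in the world has none). Each returns a list of dicts, best first, with "conf" (0 to 1); they miss things now and then, are a little off and sometimes report something else, mostly with a low value. They report only what shows in the picture. A call takes as long as a camera call.
- eyes.look_for(name, picture): "bbox" ([left, top, right, bottom] in pixels, round what is visible of it).
The state is a dict: "time": time; "joint_positions": joint angles; "joint_vel": joint speeds; "joint_torque": joint torques, N m; "ee_pos": TCP position; "eef_rot": TCP orientation; "ft_force": force on the tool from outside, world axes, zero at the start; "torque": the same for the moment, N m; "width": finger opening in m; "grip_force": force on a finger pad.
Only numpy, scipy, OpenCV 4.12 (cv2) and the standard library are available. Lean on these libraries where they do the work, as an engineer would, in place of code of your own. Each camera call takes 0.05 s, during which the arm holds its last target. There are 200 camera calls.

TASK

The flat cover of the reference-gauge case stands open on its hinge. Push its top edge from behind with your fingertips so that it tips towards you, catch it from below on the outside of your fingers as it falls, and lower it slowly until it lies fully shut, so that the gauge inside gets no jolt. Never pinch or force the cover, leave the gauge, fitting and wrench beside the case where they are, and finish clear of everything.

Things in the scene. Friction and masses are not known exactly. Their poses are not given: they have to be found in the camera images.
- case: open-topped grey sheet-metal case fixed to the bench, 135 mm deep (x) by 180 mm wide (y) by 110 mm high, walls 6 mm; a gauge lies dial-up in its black insert, nothing inside reaches above 80 mm. Origin at the centre of the underside; its x axis points from the front (lip side, towards the robot) to the hinge side, z up. Its rim is 110 mm above the bench; the hinge line runs along y at x = +67.5 mm, z = 111 mm
- cover (a joint): hinge of the cover, rad: 0 = flat and fully shut, 1.57 = upright, more = leaning back away from the robot (stop at 1.9). Friction alone holds it still within about 0.15 rad of upright (the start); once it leans further towards the robot than about 0.25 rad from upright (below about 1.3) it falls shut by itself, slowly at first (some 2 to 3 s in all), against a weak damper that does not prevent a bang at the end: left alone it arrives at about 0.8 to 1.2 rad/s
- cover_hinge (a point): point on the hinge line, mid-width, at the underside of the shut cover (111 mm above the bench). Turns with the cover: its x axis lies in the cover and points from the lip to the hinge, its z axis points out of the upper side of the cover
- cover_lip (a point): mid-width point of the cover's free edge, on its underside (inner side), 170 mm from the hinge line. The cover is a bare aluminium plate 170 mm long, 180 mm wide, 5 mm thick, about 0.35 kg (varies by a fifth), so some 2 N is felt at this edge when level. Shut, the plate overhangs the case front by 35 mm, with free space below the overhang down to the bench. Axes as cover_hinge
- gauge_mid (a point): bystander: loose round steel test gauge lying dial-up beside the case, 66 mm across and 28 mm thick with a 30 mm brass stem; point at its middle, half-way up
- fitting_mid (a point): bystander: loose stepped round brass fitting standing beside the case, 32 mm across and 45 mm high; point at its middle, half-way up
- wrench_grip (a point): bystander: loose 160 mm steel wrench lying beside the case; point on its handle

How it is judged:
By the outcome, as a careful person would: the job done as asked, in the order asked, and still so for the second after the job is handed in, with the robot touching nothing.
It also fails if it takes over 48 s, if anything falls off the work surface, if the arm or the gripper's body presses on something with over 40 N, if the wrist force passes 120 N, or if a joint passes its speed limit or range.

## Working session

There is one attempt and no reset: what is moved stays moved. The work goes in short steps, Python scripts to look and compute and a tool call to move; the robot and the scene stay as the last step left them, time stands still between calls to the robot, and variables do not carry over. Pictures are saved under pics/ and viewed, at most 14 in all, crops included, and the job is handed in when it is done.

Besides the shell and the picture viewer there is one more tool, called after "Request:" by a JSON object that holds its "name" and its "arguments", one argument or row to a line. arm_command: Moves the arm, as the interface text tells. Its arguments: {"type":"object","properties":{"steps":{"type":"array","items":{"type":"object","properties":{"rot":{"type":"array","items":{"type":"number"}},"slide":{"type":"array","items":{"type":"number"}},"grip":{"type":"number"}}}},"newtons":{"type":"number"}},"required":["steps"]}

```bash
mkdir -p pics
cat > h.py <<'E'
import numpy as np, cv2
from bench import sensors, eyes, order
def proj(c,P):
    P=np.atleast_2d(P); T=np.linalg.inv(c["pose"]); q=(T[:3,:3]@P.T).T+T[:3,3]; q=(np.array(c["intrinsics"])@q.T).T
    return q[:,:2]/q[:,2:]
def ray(c,uv):
    T=np.array(c["pose"]); d=T[:3,:3]@np.linalg.inv(c["intrinsics"])@np.array([uv[0],uv[1],1.]); return T[:3,3],d/np.linalg.norm(d)
def atz(c,uv,z):
    o,d=ray(c,uv); return o+d*(z-o[2])/d[2]
def save(c,n): cv2.imwrite(f"pics/{n}.png",c["pixels"][:,:,::-1])
E
python3 - <<'E'
from h import *
np.set_printoptions(precision=4,suppress=True)
for n in("side","top"):
    c=eyes.camera(n); save(c,n+"0"); print(n,np.array(c["pose"]),np.array(c["intrinsics"]))
    for t in("case","cover","cover_lip","gauge_mid","fitting_mid","wrench_grip"):
        print(t,[(np.round(r["bbox"]),round(r["conf"],2)) for r in eyes.look_for(t,c)[:2]])
s=sensors.read_state();print(s["time"],s["ee_pos"],s["eef_rot"],s["width"])
E
```

```text
side [[-0.9775 -0.1325  0.1639  0.3886]
 [-0.2103  0.5661 -0.7971  0.8796]
 [ 0.0128 -0.8136 -0.5812  0.761 ]
 [ 0.      0.      0.      1.    ]] [[437.8376   0.     320.0809]
 [  0.     437.8376 199.5957]
 [  0.       0.       1.    ]]
case [(array([277., 131., 357., 270.]), 0.78)]
cover [(array([280., 130., 306., 229.]), 0.79), (array([277., 130., 358., 271.]), 0.6)]
cover_lip [(array([276., 131., 304., 227.]), 0.69)]
gauge_mid []
fitting_mid [(array([287., 284., 298., 302.]), 0.78)]
wrench_grip [(array([306., 168., 350., 177.]), 0.64)]
top [[-0.016  -0.9818  0.1894  0.4259]
 [-0.9998  0.0139 -0.0121 -0.0143]
 [ 0.0093 -0.1895 -0.9818  0.8848]
 [ 0.      0.      0.      1.    ]] [[403.4561   0.     320.6433]
 [  0.     403.4561 203.0949]
 [  0.       0.       1.    ]]
case [(array([234., 138., 349., 253.]), 0.57)]
cover [(array([235., 138., 348., 182.]), 0.93)]
cover_lip [(array([234., 134., 350., 180.]), 0.84), (array([434., 165., 458., 230.]), 0.33)]
gauge_mid [(array([356., 196., 400., 228.]), 0.66)]
fitting_mid [(array([202., 202., 216., 213.]), 0.56)]
wrench_grip [(array([433., 165., 459., 235.]), 0.8)]
0.7 [0.2218 0.5843 0.2226] [0.1804 0.9836 0.0001 0.    ] 0.08699936670194743
```

View pics/side0.png

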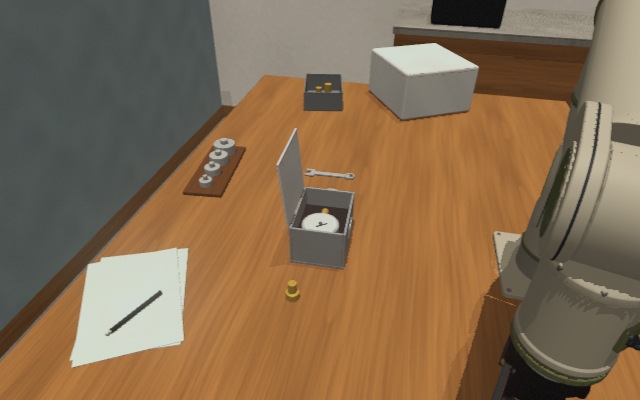

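View pics/top0.png

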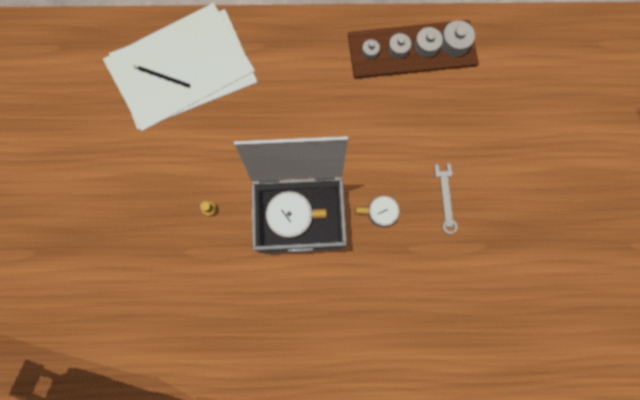

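The top view shows the open case at about columns 252-346, rows 180-250, with the cover's top edge at row ~140. The gauge is at (384,211), the wrench at (447,200) and the fitting at (208,209). The side view shows the cover upright, with its top running from (297,131) to about (281,165). I'll zoom in to get the corners.

Run:
```python
import cv2,numpy as np
a=cv2.imread("pics/top0.png")[128:260,190:410]; b=cv2.imread("pics/side0.png")[120:280,260:370]
cv2.imwrite("pics/crop0.png",cv2.resize(a,None,fx=3.6,fy=3.6,interpolation=cv2.INTER_CUBIC))
cv2.imwrite("pics/crop1.png",cv2.resize(b,None,fx=3.7,fy=3.7,interpolation=cv2.INTER_CUBIC))
```

```text
(no output)
```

View pics/crop0.png

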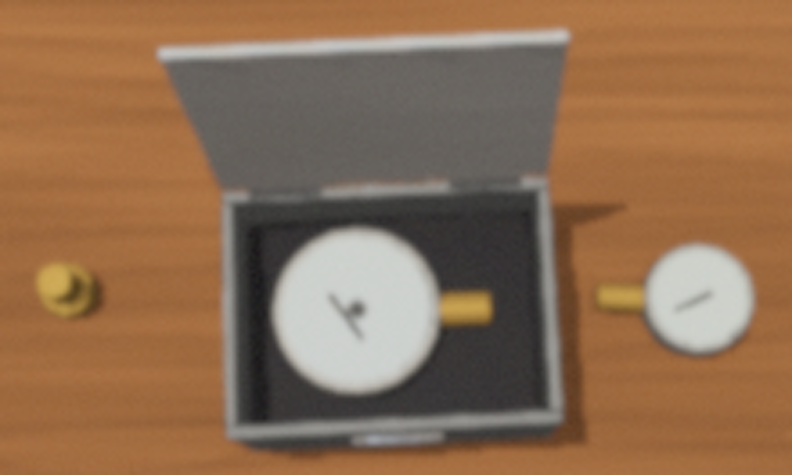

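View pics/crop1.png

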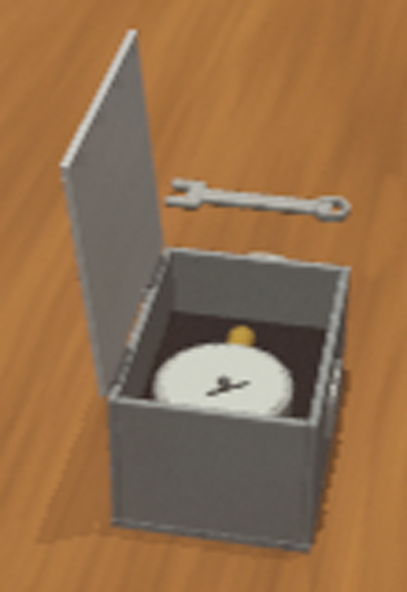

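Run:
```python
from h import *
from scipy.optimize import least_squares
np.set_printoptions(precision=4,suppress=True)
T=eyes.camera("top");S=eyes.camera("side")
rt=np.array([[222,192],[547,182],[563,418],[228,436]])/3.6+[190,128]
ct=np.array([[160,53],[569,37]])/3.6+[190,128]
rs=np.array([[112,400],[168,252],[348,268],[315,420],[113,522],[308,548]])/3.7+[260,120]
cs=np.array([[66,165],[134,33]])/3.7+[260,120]
def pts(p):
    x,y,a,q=p; R=np.array([[np.cos(a),-np.sin(a),0],[np.sin(a),np.cos(a),0],[0,0,1]])
    f=lambda L:(R@np.array(L).T).T+[x,y,0]
    rim=f([[.0675,.09,.11],[.0675,-.09,.11],[-.0675,-.09,.11],[-.0675,.09,.11],[.0675,.09,0],[-.0675,.09,0]])
    lx=.0675-.17*np.cos(q)+.0025*np.sin(q); lz=.111+.17*np.sin(q)+.0025*np.cos(q)
    return rim,f([[lx,.09,lz],[lx,-.09,lz]])
def res(p):
    r,l=pts(p); return np.concatenate([proj(T,r[:4])-rt,proj(T,l)-ct,proj(S,r)-rs,proj(S,l)-cs]).ravel()
s=least_squares(res,[.5,0,0,1.57],loss="soft_l1"); p=s.x
print("x y yaw q",p,"\nres",s.fun.reshape(-1,2).round(1).tolist()); r,l=pts(p);print(r,l)
for n,uv,z in(("gauge",(384,211),.028),("fit",(207.5,207.5),.03),("wr",(447,200),.004),("wr1",(444,165),.004),("wr2",(450,232),.004)):print(n,atz(T,uv,z))
s=sensors.read_state();print(s["joint_positions"],s["eef_rot"])
```

```text
x y yaw q [0.5564 0.0199 0.0336 1.6704] 
res [[-0.3, 0.1], [0.4, -1.3], [0.2, 1.3], [-0.8, 0.9], [-0.5, 0.5], [0.3, -0.1], [-1.7, -1.0], [-1.0, -2.8], [0.5, -1.5], [0.5, 0.7], [-0.7, 0.3], [0.3, 0.5], [-0.4, -0.7], [-0.1, -2.0]]
[[ 0.6208  0.1121  0.11  ]
 [ 0.6269 -0.0678  0.11  ]
 [ 0.4919 -0.0723  0.11  ]
 [ 0.4859  0.1076  0.11  ]
 [ 0.6208  0.1121  0.    ]
 [ 0.4859  0.1076  0.    ]] [[ 0.6402  0.1128  0.2799]
 [ 0.6463 -0.0671  0.2799]]
gauge [ 0.5719 -0.1613  0.028 ]
fit [0.5846 0.2183 0.03  ]
wr [ 0.5988 -0.3075  0.004 ]
wr1 [ 0.6799 -0.3067  0.004 ]
wr2 [ 0.527  -0.3086  0.004 ]
[-1.2306  0.3322 -0.0647  1.4601  0.0216  1.3499 -0.0885] [0.1804 0.9836 0.0001 0.    ]
```

The fit puts the case at (0.556, 0.020), yaw 0.034, with the rim corners within a few mm. The hinge line is at x≈0.624, z 0.111. The cover is at q≈1.67, so its top edge is at x≈0.643, z≈0.281. The sizes agree with those given. I'll start towards a point above and behind the cover with the fingers shut.

Request:
{"name": "arm_command", "arguments": {
  "steps": [
    {"slide": [0.02,-0.02,0.03],"rot": [0,0,2.8],"grip": 0},
    {"slide": [0.03,-0.035,0.03],"rot": [0,0,2.8],"grip": 0},
    {"slide": [0.03,-0.035,0.03],"rot": [0,0,2.8],"grip": 0},
    {"slide": [0.03,-0.04,0.02],"rot": [0,0,2.8],"grip": 0},
    {"slide": [0.03,-0.04,0.02],"rot": [0,0,2.8],"grip": 0},
    {"slide": [0.03,-0.04,0.02],"rot": [0,0,2.8],"grip": 0},
    {"slide": [0.03,-0.04,0.02],"rot": [0,0,2.8],"grip": 0},
    {"slide": [0.03,-0.04,0.02],"rot": [0,0,3.1],"grip": 0}
  ],
  "newtons": 10
}}

```text
time: 1.8
ee_pos: [0.4525, 0.2928, 0.4135]
eef_rot: [-0.018, 1.0, 0.0, 0.0]
ft_force: [0.2, 0.9, -1.0]
width: 0.015
grip_force: 0.0
```

Run:
```python
from h import *
s=sensors.read_state();print(s["time"],np.round(s["joint_positions"],3),np.round(s["ee_pos"],4),np.round(s["eef_rot"],4),s["width"],np.round(s["ft_force"],2))
```

```text
1.8 [-0.795  0.108  0.153  1.339 -0.017  1.695  0.961] [0.4525 0.2928 0.4135] [-1.760e-02  9.998e-01  3.000e-04  2.000e-04] 0.014977943464310875 [ 0.23  0.87 -1.04]
```

Request:
{"name": "arm_command", "arguments": {
  "steps": [
    {"slide": [0.03,-0.02,0.0],"rot": [-6.5,0,0],"grip": 0},
    {"slide": [0.032,-0.026,0.0],"rot": [-6.5,0,0],"grip": 0},
    {"slide": [0.032,-0.026,0.0],"rot": [-6.5,0,0],"grip": 0},
    {"slide": [0.032,-0.026,0.0],"rot": [-6.5,0,0],"grip": 0},
    {"slide": [0.032,-0.026,0.0],"rot": [-6.5,0,0],"grip": 0},
    {"slide": [0.032,-0.026,-0.015],"rot": [-6.5,0,0],"grip": 0},
    {"slide": [0.032,-0.026,-0.02],"rot": [-6.5,0,0],"grip": 0},
    {"slide": [0.032,-0.026,-0.02],"rot": [-6.5,0,0],"grip": 0}
  ]
}}

```text
time: 2.8
ee_pos: [0.7068, 0.092, 0.3571]
eef_rot: [-0.015, 0.898, -0.44, -0.007]
ft_force: [0.4, 0.5, 1.1]
width: 0.0007
grip_force: 0.0
```

```bash
cat > st.py <<'E'
from h import *
from scipy.spatial.transform import Rotation as R
s=sensors.read_state();m=R.from_quat(s["eef_rot"]).as_matrix()
print(round(s["time"],2),"j",np.round(s["joint_positions"],2),"p",np.round(s["ee_pos"],4),"zax",np.round(m[:,2],3),"yax",np.round(m[:,1],3),"F",np.round(s["ft_force"],1),"T",np.round(s["torque"],2))
E
python3 st.py; python3 -c "
from h import *
for n in('side','top'): save(eyes.camera(n),n+'1')
a=np.vstack([cv2.imread('pics/side1.png')[60:330,150:540],cv2.imread('pics/top1.png')[60:330,150:540]]);cv2.imwrite('pics/both1.png',a)"
```

```text
2.8 j [-0.7   0.77  0.35  0.86  0.61  1.89  1.3 ] p [0.7068 0.092  0.3571] zax [ 0.001 -0.79  -0.613] yax [-0.034  0.613 -0.789] F [0.4 0.5 1.1] T [ 0.96 -0.01 -0.03]
```

View pics/both1.png

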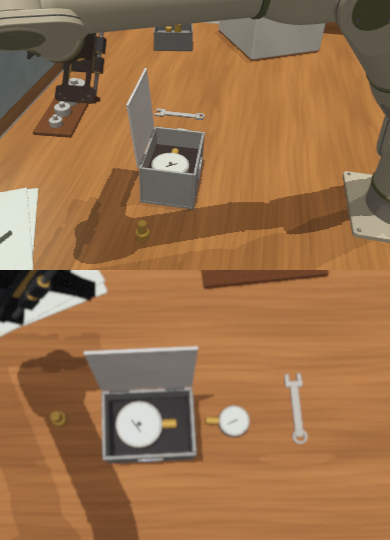

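The composite shows the cover still upright and unmoved, with the tool above and behind it. In the side view the fingertips are at about crop (75,95), left of the cover edge at (140,72). Next I'll come down behind the top edge.

Request:
{"name": "arm_command", "arguments": {
  "steps": [
    {"slide": [0,0,-0.025],"grip": 0},
    {"slide": [0,0,-0.025],"grip": 0},
    {"slide": [0,-0.002,-0.025],"grip": 0},
    {"slide": [-0.005,-0.003,-0.02],"grip": 0},
    {"slide": [-0.008,0,0],"grip": 0},
    {"slide": [-0.008,0,0],"grip": 0},
    {"slide": [-0.006,0,0],"grip": 0},
    {"slide": [-0.003,0,0],"grip": 0}
  ]
}}

```text
schema error: expected keys rot, slide, grip
```

```bash
python3 st.py; python3 -c "
from h import *
c=eyes.camera('side');save(c,'side2');cv2.imwrite('pics/s2.png',cv2.resize(c['pixels'][100:250,230:380,::-1],None,fx=3,fy=3))"
```

```text
2.9 j [-0.7   0.78  0.35  0.87  0.61  1.89  1.3 ] p [0.7066 0.0905 0.3505] zax [-0.007 -0.793 -0.609] yax [-0.04   0.609 -0.792] F [-0.3  0.5 -1.4] T [ 1.03 -0.04  0.  ]
```

View pics/s2.png

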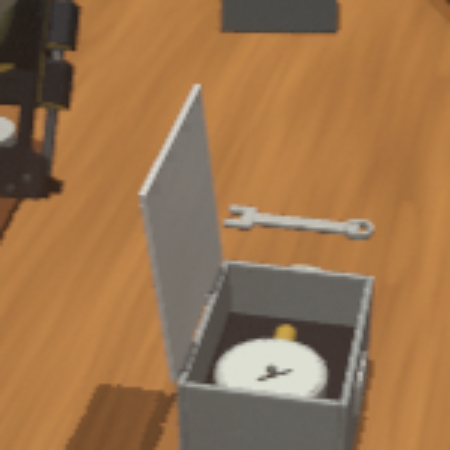

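The move was refused because every row needs all three keys. The crop shows the cover still upright, with its top edge from (197,88) to (147,190), and the gripper clear of it. I'll resend it.

Request:
{"name": "arm_command", "arguments": {
  "steps": [
    {"slide": [0,0,-0.025],"rot": [0,0,0],"grip": 0},
    {"slide": [0,0,-0.025],"rot": [0,0,0],"grip": 0},
    {"slide": [0,-0.002,-0.02],"rot": [0,0,0],"grip": 0},
    {"slide": [-0.005,-0.003,-0.015],"rot": [0,0,0],"grip": 0},
    {"slide": [-0.008,0,0],"rot": [0,0,0],"grip": 0},
    {"slide": [-0.008,0,0],"rot": [0,0,0],"grip": 0},
    {"slide": [-0.006,0,0],"rot": [0,0,0],"grip": 0},
    {"slide": [-0.003,0,0],"rot": [0,0,0],"grip": 0}
  ]
}}

```text
time: 3.95
ee_pos: [0.6755, 0.0876, 0.2733]
eef_rot: [-0.015, 0.899, -0.438, -0.007]
ft_force: [-0.1, 0.1, 0.5]
width: 0.0002
grip_force: 0.0
```

```bash
python3 st.py; python3 -c "
from h import *
c=eyes.camera('side');p=sensors.read_state()['ee_pos'];print(proj(c,p));save(c,'side3');cv2.imwrite('pics/s3.png',cv2.resize(c['pixels'][80:280,210:410,::-1],None,fx=2.5,fy=2.5))"
```

```text
3.95 j [-0.74  0.72  0.32  1.12  0.59  1.76  1.15] p [0.6755 0.0876 0.2733] zax [ 0.001 -0.788 -0.616] yax [-0.033  0.616 -0.787] F [-0.1  0.1  0.5] T [0.94 0.   0.02]
[[265.43988924 158.93724007]]
```

View pics/s3.png

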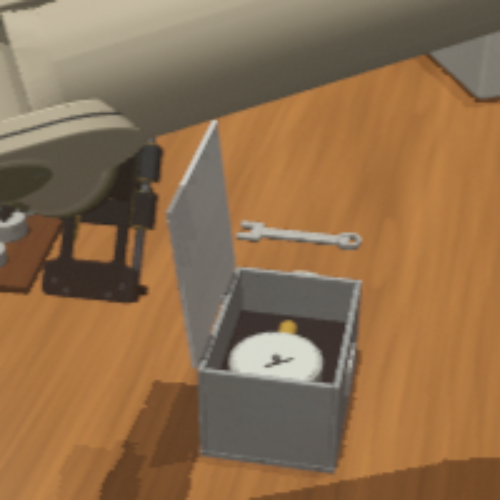

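The fingertips are behind the cover with a small gap. The TCP projects to crop (138,197) and the cover's near top corner is at (168,208). I'll push slowly, stopping short of where it falls.

Request:
{"name": "arm_command", "arguments": {
  "steps": [
    {"slide": [-0.01,0,0],"rot": [0,0,0],"grip": 0},
    {"slide": [-0.009,0,0],"rot": [0,0,0],"grip": 0},
    {"slide": [-0.008,0,0],"rot": [0,0,0],"grip": 0},
    {"slide": [-0.008,0,0],"rot": [0,0,0],"grip": 0},
    {"slide": [-0.008,0,0],"rot": [0,0,0],"grip": 0},
    {"slide": [-0.008,0,0],"rot": [0,0,0],"grip": 0},
    {"slide": [-0.008,0,0],"rot": [0,0,0],"grip": 0},
    {"slide": [-0.006,0,0],"rot": [0,0,0],"grip": 0}
  ]
}}

```text
time: 5.0
ee_pos: [0.6102, 0.0875, 0.2725]
eef_rot: [-0.015, 0.899, -0.438, -0.007]
ft_force: [1.2, -0.4, 0.7]
width: 0.0007
grip_force: 0.2
```

```bash
python3 st.py; python3 -c "
from h import *
c=eyes.camera('side');save(c,'side4')
for q in(1.67,1.5,1.4,1.3,1.2):
  h=np.array([.556+.0675,.02,.111]);print(q,[(proj(c,h+[-.17*np.cos(q)-.0336*y,y,.17*np.sin(q)])[0]-[210,80])*2.5 for y in(.09,-.09)])
cv2.imwrite('pics/s4.png',cv2.resize(c['pixels'][80:280,210:410,::-1],None,fx=2.5,fy=2.5))"
```

```text
5.0 j [-0.81  0.58  0.31  1.32  0.6   1.74  1.06] p [0.6102 0.0875 0.2725] zax [-0.    -0.788 -0.616] yax [-0.034  0.616 -0.787] F [ 1.2 -0.4  0.7] T [ 0.99 -0.05  0.13]
1.67 [array([172.75682308, 208.30468549]), array([218.91698624, 116.19389805])]
1.5 [array([205.4684079, 211.9332002]), array([247.43888843, 118.90760706])]
1.4 [array([224.78749112, 216.39088779]), array([264.21522867, 122.62772553])]
1.3 [array([243.84766131, 222.513414  ]), array([280.72497037, 127.87597849])]
1.2 [array([262.39495669, 230.22232274]), array([296.75548649, 134.58726642])]
```

View pics/s4.png

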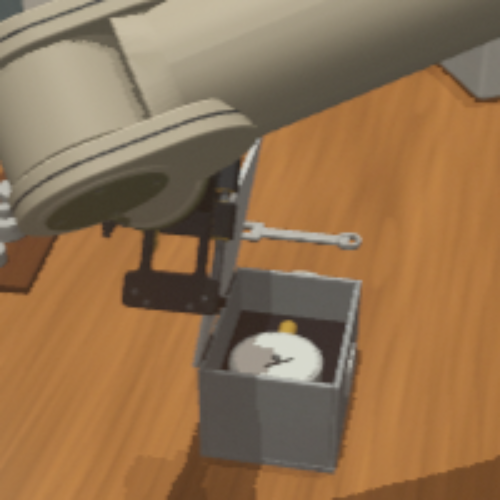

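The cover's top edge shows beyond the finger at about (258,140), which matches the projected edge for q≈1.40. That agrees with what I expected. Next I'll push it past the tipping point and go up and over the edge.

Request:
{"name": "arm_command", "arguments": {
  "steps": [
    {"slide": [-0.008,0,0],"rot": [0,0,0],"grip": 0},
    {"slide": [-0.008,0,0],"rot": [0,0,0],"grip": 0},
    {"slide": [-0.008,0,0],"rot": [0,0,0],"grip": 0},
    {"slide": [-0.008,0,0],"rot": [0,0,0],"grip": 0},
    {"slide": [0.004,0.001,0.045],"rot": [0,0,0],"grip": 0},
    {"slide": [-0.04,0.001,0.015],"rot": [0,0,0],"grip": 0},
    {"slide": [-0.05,0.001,0],"rot": [0,0,0],"grip": 0},
    {"slide": [-0.02,0.001,-0.035],"rot": [0,0,0],"grip": 0}
  ]
}}

```text
time: 6.05
ee_pos: [0.4715, 0.0922, 0.2989]
eef_rot: [-0.015, 0.9, -0.437, -0.006]
ft_force: [0.8, 0.1, -0.1]
width: 0.0007
grip_force: 0.0
```

```bash
python3 st.py
cat > cv.py <<'E'
from h import *
import sys
n=sys.argv[1]; c=eyes.camera('side');t=eyes.camera('top');save(c,'side'+n);save(t,'top'+n)
for k,C in(('side',c),('top',t)):
  print(k,[(np.round(r["bbox"]),round(r["conf"],2)) for r in eyes.look_for("cover",C)[:2]])
for q in np.arange(0,1.41,.2):
  h=np.array([.556+.0675,.02,.111]);print(round(q,1),*[proj(C,h+[-.17*np.cos(q)-.0336*y,y,.17*np.sin(q)])[0].round() for C in(c,t) for y in(.09,-.09)])
cv2.imwrite(f'pics/b{n}.png',np.hstack([cv2.resize(C['pixels'][r:r+200,x:x+200,::-1],None,fx=2,fy=2) for C,r,x in((c,80,220),(t,100,200))]))
E
python3 cv.py 5
```

```text
6.05 j [-0.96  0.31  0.27  1.63  0.6   1.81  0.89] p [0.4715 0.0922 0.2989] zax [ 0.003 -0.786 -0.619] yax [-0.032  0.618 -0.785] F [ 0.8  0.1 -0.1] T [1.03 0.03 0.05]
side [(array([292., 162., 325., 225.]), 0.66)]
top [(array([237., 174., 353., 213.]), 0.65)]
0.0 [361. 237.] [368. 193.] [251. 269.] [346. 264.]
0.2 [360. 225.] [368. 182.] [248. 266.] [347. 261.]
0.4 [357. 213.] [365. 171.] [245. 260.] [348. 255.]
0.6 [350. 201.] [359. 160.] [242. 249.] [350. 244.]
0.8 [341. 190.] [351. 150.] [239. 234.] [350. 229.]
1.0 [329. 180.] [341. 141.] [237. 216.] [351. 211.]
1.2 [315. 172.] [329. 134.] [236. 195.] [351. 190.]
1.4 [300. 167.] [316. 129.] [235. 173.] [351. 168.]
```

View pics/b5.png

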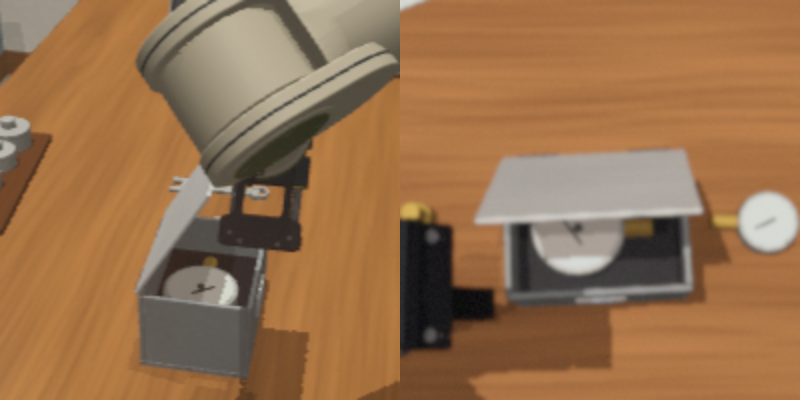

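The top view shows the lip at about camera row 208, which is q≈1.06, and it is falling freely. The fingers are in front and above. Now I'll go under the lip and start lowering.

Request:
{"name": "arm_command", "arguments": {
  "steps": [
    {"slide": [0.005,0,-0.06],"rot": [0,0,0],"grip": 0},
    {"slide": [0.012,0,-0.06],"rot": [0,0,0],"grip": 0},
    {"slide": [0.018,0,-0.006],"rot": [0,0,0],"grip": 0},
    {"slide": [-0.002,0,-0.004],"rot": [0,0,0],"grip": 0},
    {"slide": [-0.003,0,-0.004],"rot": [0,0,0],"grip": 0},
    {"slide": [-0.003,0,-0.004],"rot": [0,0,0],"grip": 0},
    {"slide": [-0.003,0,-0.004],"rot": [0,0,0],"grip": 0},
    {"slide": [-0.002,0,-0.003],"rot": [0,0,0],"grip": 0}
  ]
}}

```text
time: 7.25
ee_pos: [0.4945, 0.0916, 0.1525]
eef_rot: [-0.015, 0.899, -0.438, -0.007]
ft_force: [-0.3, -0.0, -0.3]
width: 0.0003
grip_force: 0.6
```

```bash
python3 st.py;python3 cv.py 6|head -2
```

```text
7.25 j [-0.92  0.51  0.26  1.7   0.55  1.58  0.77] p [0.4945 0.0916 0.1525] zax [ 0.    -0.788 -0.616] yax [-0.034  0.616 -0.787] F [-0.3 -0.  -0.3] T [ 1.16  0.08 -0.04]
side []
top []
```

View pics/b6.png

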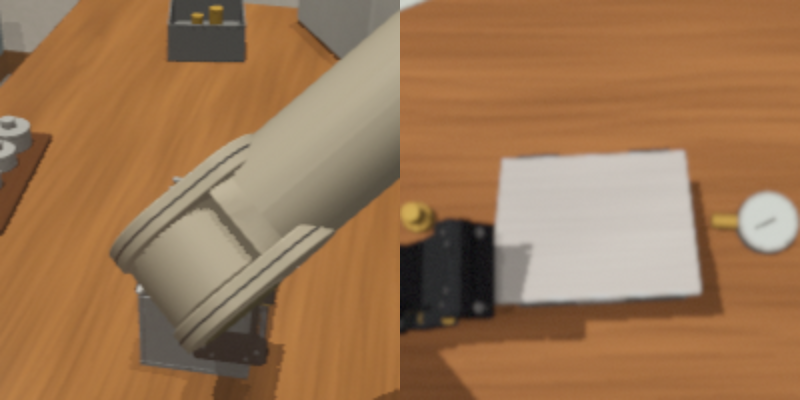

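In the top view the lip is at about camera row 250, so q≈0.55. That matches the top of the finger at (0.504, z≈0.19), and it is well short of where free fall would have put it, so the cover is resting on the outside of the fingers. I'll keep lowering slowly, backing off towards the overhang.

Request:
{"name": "arm_command", "arguments": {
  "steps": [
    {"slide": [-0.003,0,-0.002],"rot": [0,0,0],"grip": 0},
    {"slide": [-0.003,0,-0.002],"rot": [0,0,0],"grip": 0},
    {"slide": [-0.003,0,-0.002],"rot": [0,0,0],"grip": 0},
    {"slide": [-0.003,0,-0.002],"rot": [0,0,0],"grip": 0},
    {"slide": [-0.003,0,-0.002],"rot": [0,0,0],"grip": 0},
    {"slide": [-0.003,0,-0.002],"rot": [0,0,0],"grip": 0},
    {"slide": [-0.003,0,-0.002],"rot": [0,0,0],"grip": 0},
    {"slide": [-0.002,0,-0.002],"rot": [0,0,0],"grip": 0}
  ]
}}

```text
time: 8.45
ee_pos: [0.4716, 0.0914, 0.1364]
eef_rot: [-0.015, 0.899, -0.438, -0.007]
ft_force: [1.0, 1.9, -1.9]
width: 0.0001
grip_force: 0.9
```

```bash
python3 st.py;python3 - <<'E'
from h import *
from scipy.optimize import least_squares
t=eyes.camera('top');save(t,'top7')
# right lip corner of cover: bright/dark along columns near the right edge
g=cv2.GaussianBlur(cv2.cvtColor(t['pixels'],cv2.COLOR_RGB2HSV),(3,3),0)[:,:,1]
for col in(290,310,330,340): 
    r=np.where(g[185:300,col]>90)[0]; print(col,185+r[0] if len(r) else None)
for q in np.arange(0,.81,.1):
  h=np.array([.556+.0675,.02,.111]);print(round(q,1),*[proj(t,h+[-.17*np.cos(q)-.0336*y,y,.17*np.sin(q)])[0].round(1) for y in(.045,.0,-.045)])
E
```

```text
8.45 j [-0.94  0.5   0.25  1.76  0.54  1.55  0.72] p [0.4716 0.0914 0.1364] zax [ 0.    -0.788 -0.616] yax [-0.034  0.615 -0.788] F [ 1.   1.9 -1.9] T [ 1.39 -0.09  0.09]
290 260
310 259
330 258
340 257
0.0 [274.8 267.6] [298.5 266.5] [322.3 265.3]
0.1 [273.8 266.9] [298.1 265.7] [322.4 264.5]
0.2 [272.9 265.1] [297.7 263.9] [322.5 262.7]
0.3 [271.9 262.4] [297.3 261.1] [322.6 259.9]
0.4 [270.9 258.6] [296.8 257.3] [322.6 256. ]
0.5 [269.9 253.7] [296.3 252.4] [322.7 251.1]
0.6 [269.  247.8] [295.9 246.5] [322.7 245.2]
0.7 [268.1 240.9] [295.4 239.6] [322.7 238.2]
0.8 [267.2 233. ] [295.  231.7] [322.7 230.3]
```

The force now reads +1.9 N in y and −1.9 N in z, which is the cover's weight on the sloped finger, and the lip is at row 259 (q≈0.36). I'll continue lowering.

Request:
{"name": "arm_command", "arguments": {
  "steps": [
    {"slide": [-0.002,0,-0.002],"rot": [0,0,0],"grip": 0},
    {"slide": [-0.002,0,-0.002],"rot": [0,0,0],"grip": 0},
    {"slide": [-0.001,0,-0.002],"rot": [0,0,0],"grip": 0},
    {"slide": [-0.001,0,-0.002],"rot": [0,0,0],"grip": 0},
    {"slide": [0,0,-0.002],"rot": [0,0,0],"grip": 0},
    {"slide": [0,0,-0.002],"rot": [0,0,0],"grip": 0},
    {"slide": [0,0,-0.002],"rot": [0,0,0],"grip": 0},
    {"slide": [0,0,-0.002],"rot": [0,0,0],"grip": 0}
  ]
}}

```text
time: 9.5
ee_pos: [0.4657, 0.0913, 0.1204]
eef_rot: [-0.015, 0.899, -0.438, -0.007]
ft_force: [-1.7, 1.4, -0.9]
width: 0.0007
grip_force: 1.1
```

Request:
{"name": "arm_command", "arguments": {
  "steps": [
    {"slide": [0,0,-0.002],"rot": [0,0,0],"grip": 0},
    {"slide": [0,0,-0.002],"rot": [0,0,0],"grip": 0},
    {"slide": [0,0,-0.002],"rot": [0,0,0],"grip": 0},
    {"slide": [0,0,-0.002],"rot": [0,0,0],"grip": 0},
    {"slide": [0,0,-0.002],"rot": [0,0,0],"grip": 0},
    {"slide": [0,0,-0.002],"rot": [0,0,0],"grip": 0},
    {"slide": [0,0,-0.002],"rot": [0,0,0],"grip": 0},
    {"slide": [0,0,-0.002],"rot": [0,0,0],"grip": 0}
  ]
}}

```text
time: 10.5
ee_pos: [0.4658, 0.0914, 0.1044]
eef_rot: [-0.015, 0.899, -0.438, -0.007]
ft_force: [-2.5, 1.7, -1.6]
width: 0.0005
grip_force: 1.2
```

```bash
python3 st.py; python3 cv.py 8|head -2
```

```text
10.5 j [-0.94  0.54  0.24  1.78  0.53  1.5   0.69] p [0.4658 0.0914 0.1044] zax [ 0.    -0.788 -0.616] yax [-0.033  0.615 -0.788] F [-2.5  1.7 -1.6] T [ 1.36  0.22 -0.37]
side [(array([294., 184., 339., 228.]), 0.87)]
top [(array([250., 175., 352., 268.]), 0.93)]
```

View pics/b8.png

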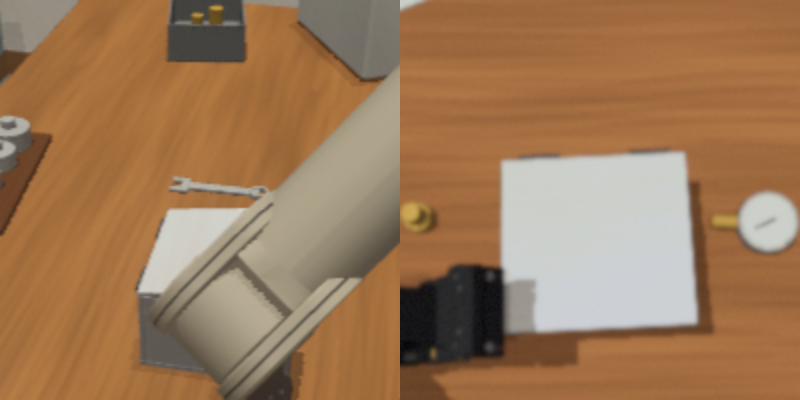

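The cover is nearly level, with its lip at about camera row 265, q≈0.16. The finger is under its near-left corner at about (505,300), and the gauge and fitting haven't moved. I'll go on lowering, easing slightly away from the case front.

Request:
{"name": "arm_command", "arguments": {
  "steps": [
    {"slide": [-0.001,0,-0.002],"rot": [0,0,0],"grip": 0},
    {"slide": [-0.001,0,-0.002],"rot": [0,0,0],"grip": 0},
    {"slide": [-0.001,0,-0.002],"rot": [0,0,0],"grip": 0},
    {"slide": [0,0,-0.002],"rot": [0,0,0],"grip": 0},
    {"slide": [0,0,-0.002],"rot": [0,0,0],"grip": 0},
    {"slide": [0,0,-0.002],"rot": [0,0,0],"grip": 0},
    {"slide": [0,0,-0.001],"rot": [0,0,0],"grip": 0},
    {"slide": [0,0,-0.001],"rot": [0,0,0],"grip": 0}
  ]
}}

```text
time: 11.7
ee_pos: [0.4626, 0.0913, 0.0905]
eef_rot: [-0.015, 0.899, -0.438, -0.007]
ft_force: [-0.8, 1.9, -1.4]
width: 0.0003
grip_force: 1.2
```

Request:
{"name": "arm_command", "arguments": {
  "steps": [
    {"slide": [0,0,-0.001],"rot": [0,0,0],"grip": 0},
    {"slide": [0,0,-0.001],"rot": [0,0,0],"grip": 0},
    {"slide": [0,0,-0.001],"rot": [0,0,0],"grip": 0},
    {"slide": [0,0,-0.001],"rot": [0,0,0],"grip": 0},
    {"slide": [0,0,-0.001],"rot": [0,0,0],"grip": 0},
    {"slide": [0,0,-0.001],"rot": [0,0,0],"grip": 0},
    {"slide": [0,0,-0.001],"rot": [0,0,0],"grip": 0},
    {"slide": [0,0,-0.001],"rot": [0,0,0],"grip": 0}
  ]
}}

```text
time: 12.7
ee_pos: [0.463, 0.0912, 0.0827]
eef_rot: [-0.015, 0.899, -0.438, -0.007]
ft_force: [-1.1, 0.5, -0.4]
width: 0.0006
grip_force: 0.1
```

Request:
{"name": "arm_command", "arguments": {
  "steps": [
    {"slide": [0,0,-0.001],"rot": [0,0,0],"grip": 0},
    {"slide": [0,0,-0.001],"rot": [0,0,0],"grip": 0},
    {"slide": [0,0,-0.001],"rot": [0,0,0],"grip": 0},
    {"slide": [0,0,-0.001],"rot": [0,0,0],"grip": 0},
    {"slide": [0,0,-0.001],"rot": [0,0,0],"grip": 0},
    {"slide": [0,0,-0.001],"rot": [0,0,0],"grip": 0},
    {"slide": [0,0,-0.001],"rot": [0,0,0],"grip": 0},
    {"slide": [0,0,-0.001],"rot": [0,0,0],"grip": 0}
  ]
}}

```text
time: 13.7
ee_pos: [0.4628, 0.0913, 0.0745]
eef_rot: [-0.015, 0.899, -0.438, -0.007]
ft_force: [0.6, 0.2, -0.2]
width: 0.0004
grip_force: 0.0
```

```bash
python3 st.py
```

```text
13.7 j [-0.94  0.58  0.23  1.79  0.52  1.46  0.66] p [0.4628 0.0913 0.0745] zax [-0.    -0.788 -0.616] yax [-0.033  0.615 -0.788] F [ 0.6  0.2 -0.2] T [0.98 0.06 0.03]
```

The load came off at z≈0.083 and the moment is back to its free value, so the cover is resting on the rim. Now I'll withdraw towards the robot, then up and away.

Request:
{"name": "arm_command", "arguments": {
  "steps": [
    {"slide": [-0.003,0.004,-0.003],"rot": [0,0,0],"grip": 0},
    {"slide": [-0.012,0.004,0],"rot": [0,0,0],"grip": 0},
    {"slide": [-0.02,0.004,0],"rot": [0,0,0],"grip": 0},
    {"slide": [-0.02,0.004,0],"rot": [0,0,0],"grip": 0},
    {"slide": [-0.02,0.01,0.005],"rot": [0,0,0],"grip": 0},
    {"slide": [-0.01,0.02,0.02],"rot": [0,0,0],"grip": 0},
    {"slide": [0,0.03,0.03],"rot": [0,0,0],"grip": 0},
    {"slide": [0,0.03,0.04],"rot": [0,0,0],"grip": 0}
  ]
}}

```text
time: 14.7
ee_pos: [0.3763, 0.1985, 0.1677]
eef_rot: [-0.016, 0.899, -0.439, -0.008]
ft_force: [0.0, 1.3, -1.1]
width: 0.0006
grip_force: 0.0
```

Request:
{"name": "arm_command", "arguments": {
  "steps": [
    {"slide": [0,0.03,0.03],"rot": [5,0,0],"grip": 0},
    {"slide": [0,0.03,0.03],"rot": [5,0,0],"grip": 0},
    {"slide": [0,0.03,0.03],"rot": [5,0,0],"grip": 0},
    {"slide": [0,0.03,0.02],"rot": [5,0,0],"grip": 0},
    {"slide": [0,0.02,0.02],"rot": [5,0,0],"grip": 0},
    {"slide": [0,0.01,0.01],"rot": [0,0,0],"grip": 0},
    {"slide": [0,0,0],"rot": [0,0,0],"grip": 0},
    {"slide": [0,0,0],"rot": [0,0,0],"grip": 0}
  ]
}}

```text
time: 15.7
ee_pos: [0.3771, 0.3471, 0.306]
eef_rot: [-0.017, 0.972, -0.234, -0.004]
ft_force: [0.4, -0.4, 0.2]
width: 0.0007
grip_force: 0.0
```

```bash
python3 st.py; python3 cv.py 9|head -3
```

```text
15.7 j [-1.1   0.33  0.13  1.38  0.23  1.83  0.65] p [0.3771 0.3471 0.306 ] zax [-0.001 -0.455 -0.891] yax [-0.034  0.89  -0.455] F [ 0.4 -0.4  0.2] T [ 0.58  0.05 -0.04]
side [(array([291., 184., 367., 237.]), 0.67)]
top [(array([249., 176., 348., 267.]), 0.76)]
0.0 [361. 237.] [368. 193.] [251. 269.] [346. 264.]
```

View pics/b9.png

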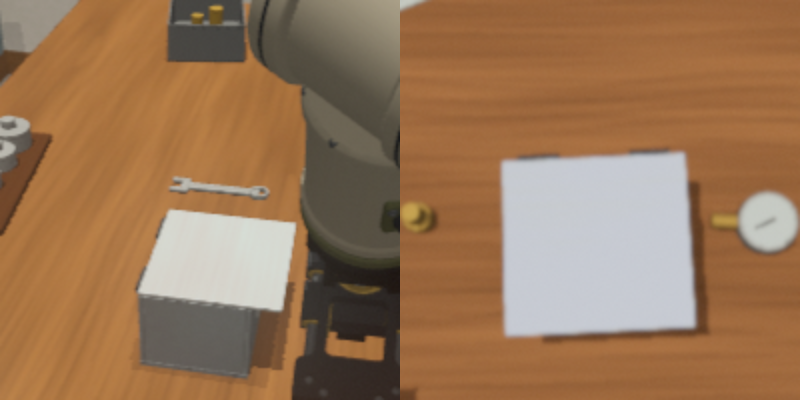

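The cover lies flat on the rim. The lip corners in the top view are at about camera (252.5,267) and (347,264), against (251,269) and (346,264) predicted for fully shut. The gauge, fitting and wrench are where they were, and the arm is clear. I'll hand it in.

```bash
python3 -c "
from bench import order
print(order.close_job())"
```

```text
the job is handed in; nothing more can be done
None
```

The cover was tipped from behind, caught on the outside of the shut fingers and lowered gently until it lay fully shut; the gauge, fitting and wrench did not move, and the arm finished clear at about 16 s of the 48 s allowed (job handed in, no verdict shown).

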